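# Find the pot lid with the loose knob

## Task

One of the three pot lids has a loose knob, which cannot be seen. With the lids on their pots, gently rock each bar knob back and forth across the bar, as far as it will go without forcing the lid against the pot, until you have found the loose one, and rock that one fully both ways once more to be sure; then lift that lid off by its knob and set it down the right way up, wholly on the chopping board, its loose knob left pushed fully over to one side for the mender to see. Leave the sound lids seated on their pots and the other things where they are.

Things in the scene. Friction and masses are not known exactly. Their poses are not given: they have to be found in the camera images.
- board: wooden chopping board lying on the worktop, 200 x 300 x 22 mm (x, y, z in its own frame); origin at the centre of its underside, so its top is 22 mm above the origin. It does not budge.
- pot_a: one of three alike cream-white round pots with two ears, 120 mm across, 60 mm high, wall 5 mm, mouth 110 mm; heavy, it does not budge; origin at the centre of its underside. lid_a sits on it; the rim chips if the lid is pressed on it with over 20 N, the lid's weight (about 6.5 N) included.
- lid_a: one of three alike white pot lids, 0.66 kg, 124 mm across; a step 105 mm across, 8 mm deep under it drops into the pot's mouth with about 1 mm of slack all round. Origin at the centre of the step's underside (52 mm above the pot's when seated), z up; the lid's top is 20 mm higher. Its bar knob lies along the lid's y. Neither looks nor letter tell which knob is loose.
- knob_a (a point): centre of lid_a's wooden bar knob, 46 mm above the lid's origin: 22 mm (lid x) x 60 (y) x 24 high, on a neck, 14 mm of air under the bar. A sound knob shifts under 0.5 mm along lid x, then takes the lid along until its step meets the pot. A loose one slides across the lid 10 mm either way along lid x against about 1 N, then meets a stop. Neither turns or moves along y.
- pot_b: one of three alike cream-white round pots with two ears, 120 mm across, 60 mm high, wall 5 mm, mouth 110 mm; heavy, it does not budge; origin at the centre of its underside. lid_b sits on it; the rim chips if the lid is pressed on it with over 20 N, the lid's weight (about 6.5 N) included.
- lid_b: one of three alike white pot lids, 0.66 kg, 124 mm across; a step 105 mm across, 8 mm deep under it drops into the pot's mouth with about 1 mm of slack all round. Origin at the centre of the step's underside (52 mm above the pot's when seated), z up; the lid's top is 20 mm higher. Its bar knob lies along the lid's y. Neither looks nor letter tell which knob is loose.
- knob_b (a point): centre of lid_b's wooden bar knob, 46 mm above the lid's origin: 22 mm (lid x) x 60 (y) x 24 high, on a neck, 14 mm of air under the bar. A sound knob shifts under 0.5 mm along lid x, then takes the lid along until its step meets the pot. A loose one slides across the lid 10 mm either way along lid x against about 1 N, then meets a stop. Neither turns or moves along y.
- pot_c: one of three alike cream-white round pots with two ears, 120 mm across, 60 mm high, wall 5 mm, mouth 110 mm; heavy, it does not budge; origin at the centre of its underside. lid_c sits on it; the rim chips if the lid is pressed on it with over 20 N, the lid's weight (about 6.5 N) included.
- lid_c: one of three alike white pot lids, 0.66 kg, 124 mm across; a step 105 mm across, 8 mm deep under it drops into the pot's mouth with about 1 mm of slack all round. Origin at the centre of the step's underside (52 mm above the pot's when seated), z up; the lid's top is 20 mm higher. Its bar knob lies along the lid's y. Neither looks nor letter tell which knob is loose.
- knob_c (a point): centre of lid_c's wooden bar knob, 46 mm above the lid's origin: 22 mm (lid x) x 60 (y) x 24 high, on a neck, 14 mm of air under the bar. A sound knob shifts under 0.5 mm along lid x, then takes the lid along until its step meets the pot. A loose one slides across the lid 10 mm either way along lid x against about 1 N, then meets a stop. Neither turns or moves along y.
- pepper_mill: dark wooden pepper mill, 58 x 58 x 170 mm, bystander; origin at the centre of its underside
- lemon: yellow lemon, 67 x 54 x 54 mm, bystander; origin at the centre of its underside
- garlic: garlic bulb, 48 x 50 x 51 mm, bystander; origin at the centre of its underside
- egg_cup: pale egg cup, 48 x 48 x 56 mm, bystander; origin at the centre of its underside
Mind the look-alikes: they are no part of the job. Leave any turquoise or yellow look-alike of the lid_b alone.

How it is judged:
By the outcome, as a careful person would: the job done as asked, in the order asked, and still so for the second after the job is handed in, with the robot touching nothing.
It also fails if it takes over 72 s, if anything falls off the work surface, if the arm or the gripper's body presses on something with over 40 N, if the wrist force passes 120 N, or if a joint passes its speed limit or range.

## Robot

A 6-joint arm with a two-finger parallel gripper is mounted at the origin on a cart in front of the work surface, level with it; the furniture and walls round the work are solid. World frame = base frame: x ahead of the robot, y to its left, z up, the work surface at z = 0. Lengths are in m, angles in rad, forces in N, time in s.
With the tool pointing down it reaches from about 0.425 to 1.125 m from the base axis. Payload 14.9 kg.
Tool frame: the origin (TCP) lies on the front face of the gripper's body, between the roots of the fingers; the fingertips stand 78 mm ahead of it and the grasp point (between the pads) lies 60 mm ahead of it; z points along the fingers, y is the line along which they close (so a half turn about z gives the same grasp; the last joint's range is limited). The gripper opens to 91 mm and grips with 3 to 60 N. Pads are 32 mm wide; open, the fingers measure 118 mm over their backs; the gripper's body (76 mm by 178 mm) begins 60 mm behind the grasp point.
Start: joints at [-0.033, 0.379, 1.734, -0, 1.028, -0.033], TCP at [0.7, -0, 0.292] pointing down, gripper open.
Joint ranges: [-2.77, 2.77], [-0.74, 2.19], [0, 2.66], [-1.06, 4.2], [0.31, 2.87], [-3.08, 3.08]. Speed limits (rad/s): [1.89, 1.89, 2.39, 3.14, 3.14, 3.14].

## Interface

Orientations are given as a rotation vector (axis times angle).
In Python, from station import ctrl, cams gives the robot as it stands.
- The arm moves only by the shell command python3 -m crank 'ROWS' [OPENING]. ROWS is a JSON object whose key "deltas" holds a list of rows, 1 to 20 of them, each of 6 numbers: dx, dy, dz in parts of the range, where 1.0 means 0.75 m, then a rotation vector rx, ry, rz in parts of the range, where 1.0 means 4 rad; each row is the pose to reach, as a shift and turn from the pose commanded when the command began, along the tool's axes at that moment; what a row does not reach only later rows make up. A row lasts 1/12 s, in which the tool goes at most 0.0417 m and 0.125 rad, less where a joint would pass 70% of its speed; a pose out of reach is approached as far as the arm can. OPENING is the finger opening in m, set as the command begins (- or left out keeps the last). The fingers move at their own pace and stop on an object; the grip force is fixed at half the most. Time passes only in rows, so rows that do not move let the fingers close. It prints the time, the measured TCP pose, the force, the opening and the grip force at its end. No shift or turn number may pass 1 either way. Input that does not fit is refused with a message, and nothing moves.
- ctrl.read_state(): the state, without advancing time (a new reading comes with each control period).
- cams.capture(name): name is "scene" or "side" or "wrist"; returns a dict with "color" (420x560x3 uint8, red, green, blue), "z_map" (420x560 float32, m along the optical axis (not along the pixel's ray), 0 where there is no reading), "mtx" (3x3 intrinsics, pixels), "position" and "orientation" of the camera in the world. Camera axes: x right, y down, z forward; pixel columns grow to the right and rows downward; lengths in m; the calibration is good to about 2 mm. A picture is of the moment at which its call begins.
- ctrl.sign_off(): hands the job in; it is judged then, once.
The state is a dict: "time": time; "joint_positions": joint angles; "qvel": joint speeds; "joint_torque": joint torques, N m; "ee_pos": TCP position; "eef_rot": TCP orientation; "ft_force": force on the tool from outside, world axes, zero at the start; "wrist_torque": the same for the moment, N m; "grip_width": finger opening in m; "gripper_force": force on a finger pad.
Only numpy, scipy, OpenCV 4.12 (cv2) and the standard library are available. Lean on these libraries where they do the work, as an engineer would, in place of code of your own. Each camera call takes 0.05 s, during which the arm holds its last target. There are 200 camera calls.

## Working session

There is one attempt and no reset: what is moved stays moved. The work goes in short steps, Python scripts to look and compute and a shell command to move; the robot and the scene stay as the last step left them, time stands still between calls to the robot, and variables do not carry over. Pictures are saved under pics/ and viewed, at most 10 in all, crops included, and the job is handed in when it is done.

```bash
mkdir -p pics; ls; python3 - <<'E'
from station import ctrl,cams
import cv2,numpy as np
for n in ["scene","side"]:
    c=cams.capture(n); np.savez(f"{n}0.npz",**c); cv2.imwrite(f"pics/{n}0.png",c["color"][:,:,::-1])
    print(n,c["mtx"].tolist(),c["position"],c["orientation"])
s=ctrl.read_state();print(s["time"],s["ee_pos"],s["eef_rot"],s["ft_force"],s["grip_width"])
E
```

```text
pics
scene [[467.50932273973586, 0.0, 281.25494648963667], [0.0, 467.50932273973586, 218.88269482382177], [0.0, 0.0, 1.0]] [-0.23087963  0.67019516  1.15832298] [-1.12030681  2.40068642 -0.94559201]
side [[486.3709271133371, 0.0, 281.6576829647389], [0.0, 486.3709271133371, 208.9998488067833], [0.0, 0.0, 1.0]] [ 0.28997193 -1.3068589   1.10954134] [-2.19280237  0.26543107 -0.10491546]
0.1 [ 6.99741985e-01 -2.01367406e-05  2.91680498e-01] [-2.22098860e+00 -2.22093903e+00  1.00742472e-03] [-0.5881278   0.2666274   0.48307625] 0.09141321197850316
```

View pics/scene0.png

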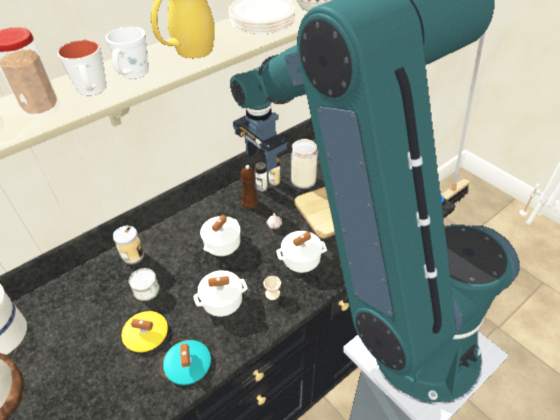

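View pics/side0.png

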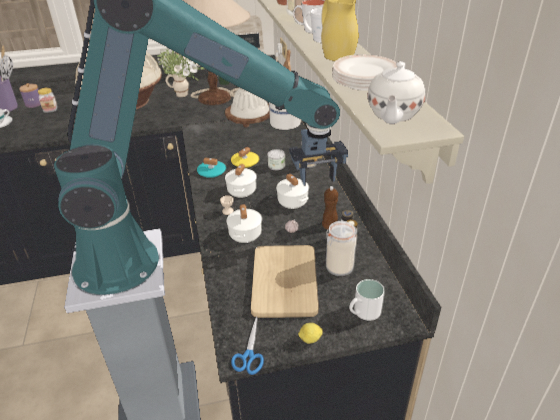

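The scene view shows three white pots at about (220,236), (220,293) and (301,251). In the side view they are at (241,182), (293,191) and (245,225), with the board at (285,280). The look-alikes are turquoise and yellow lids lying on the worktop. Next I'll measure from depth.

```bash
cat > h.py <<'E'
import numpy as np,cv2
from scipy.spatial.transform import Rotation as R
def cloud(c):
    z=c["z_map"];K=c["mtx"];v,u=np.indices(z.shape)
    P=np.stack([(u-K[0,2])/K[0,0]*z,(v-K[1,2])/K[1,1]*z,z],-1)
    P=P@R.from_rotvec(c["orientation"]).as_matrix().T+c["position"]
    P[z<=0]=np.nan
    return P
def brown(c):
    h=cv2.cvtColor(c["color"],cv2.COLOR_RGB2HSV)
    return (h[...,0]<16)&(h[...,1]>110)&(h[...,2]>40)
def blobs(m,P,amin=15):
    n,l,s,ce=cv2.connectedComponentsWithStats(m.astype(np.uint8))
    for i in range(1,n):
        if s[i,4]>=amin: yield ce[i],P[l==i]
def rect(p):
    r=cv2.minAreaRect((p[:,:2]*1000).astype(np.float32)); return np.round(r[0]),np.round(r[1]),round(r[2])
E
python3 - <<'E'
from h import *
for n in ["scene","side"]:
    c=dict(np.load(f"{n}0.npz"));P=cloud(c);x,y,z=P[...,0],P[...,1],P[...,2]
    ws=(x>.3)&(x<1.2)&(abs(y)<1)
    print(n,"knobs top")
    for ce,p in blobs(ws&brown(c)&(z>.099)&(z<.122),P): 
        if n: 
            q=p[:,:2]-p[:,:2].mean(0);d=np.linalg.svd(q)[2][0]
            print(ce.round(),p.mean(0).round(4),len(p),rect(p),"axis",np.degrees(np.arctan2(d[1],d[0])).round(1))
    hs=cv2.cvtColor(c["color"],cv2.COLOR_RGB2HSV)
    print("lids top")
    for ce,p in blobs(ws&(hs[...,1]<60)&(hs[...,2]>140)&(z>.064)&(z<.08),P,60):
        e=cv2.minEnclosingCircle((p[:,:2]*1000).astype(np.float32)); print(ce.round(),e,p[:,2].mean())
    print("other")
    for ce,p in blobs(ws&(z>.010)&(z<.3),P,40): print(ce.round(),len(p),p.min(0).round(3),p.max(0).round(3))
    print("board")
    for ce,p in blobs(ws&(z>.015)&(z<.03)&(hs[...,1]>50)&(hs[...,2]>120),P,200): print(ce.round(),len(p),p.mean(0),rect(p))
E
```

```text
scene knobs top
[248. 182.] [0.7427 0.03   0.1127] 51 (array([745.,  32.]), array([42., 16.]), 42) axis -137.4
[219. 223.] [0.6555 0.2043 0.1087] 96 (array([658., 201.]), array([19., 60.]), 21) axis -69.6
[302. 238.] [0.4429 0.0531 0.1087] 99 (array([444.,  50.]), array([58., 21.]), 86) axis 85.9
[218. 281.] [0.4757 0.3305 0.1083] 123 (array([478., 329.]), array([53., 19.]), 59) axis -122.3
lids top
[304. 172.] ((705.6846313476562, -189.3717041015625), 42.78461456298828) 0.07180384979826293
[221. 232.] ((662.4986572265625, 201.45916748046875), 63.69920349121094) 0.07185935111806954
[302. 248.] ((448.2270812988281, 49.385536193847656), 63.6379508972168) 0.07174416316935817
[220. 290.] ((479.2721252441406, 327.9541015625), 63.741455078125) 0.07150002655957675
[ 10. 326.] ((752.9342041015625, 827.4827880859375), 48.4757194519043) 0.07116748373478367
[  3. 378.] ((607.1627197265625, 891.396728515625), 52.534751892089844) 0.07209932594893566
other
[133. 207.] 27398 [ 0.515 -0.404  0.01 ] [0.916 0.929 0.3  ]
[256. 140.] 60 [ 0.744 -0.154  0.095] [0.906 0.014 0.296]
[317. 211.] 1178 [ 0.454
[... 2471 characters left out ...]
0.01 ] [0.807 0.037 0.174]
[242. 221.] 1125 [ 0.382 -0.025  0.01 ] [0.509 0.228 0.118]
[291. 226.] 124 [ 0.589 -0.004  0.014] [0.635 0.037 0.053]
[284. 281.] 4415 [ 0.402 -0.386  0.01 ] [ 0.653 -0.056  0.035]
[368. 299.] 1026 [ 0.671 -0.443  0.01 ] [ 0.781 -0.357  0.099]
[310. 332.] 355 [ 0.512 -0.488  0.016] [ 0.577 -0.438  0.061]
[247. 360.] 235 [ 0.318 -0.536  0.01 ] [ 0.402 -0.447  0.018]
board
[245. 159.] 244 [0.5320536  0.53678774 0.02183486] (array([532., 542.]), array([112., 120.]), 83)
[211. 169.] 270 [0.3777653  0.49022607 0.02200591] (array([380., 496.]), array([120., 102.]), 3)
[284. 280.] 4298 [ 0.5252794  -0.2345334   0.02349143] (array([ 529., -219.]), array([308., 200.]), 77)
```

The rows are not in the units I measure in: shifts go in shares of 0.75 m and turns go in shares of 4 rad. I convert before sending: -0.253 m / 0.75 = -0.3373, 0.05 m / 0.75 = 0.0667, 0.08 rad / 4 = 0.02.

```bash
python3 -m crank '{"deltas": [[0.064, -0.3373, 0.0667, 0, 0, 0.02], [0.064, -0.3373, 0.0667, 0, 0, 0.02], [0.064, -0.3373, 0.0667, 0, 0, 0.02], [0.064, -0.3373, 0.0667, 0, 0, 0.02], [0.064, -0.3373, 0.0667, 0, 0, 0.02], [0.064, -0.3373, 0.0667, 0, 0, 0.02], [0.064, -0.3373, 0.0667, 0, 0, 0.02], [0.064, -0.3373, 0.0667, 0, 0, 0.02], [0.064, -0.3373, 0.0667, 0, 0, 0.02], [0.064, -0.3373, 0.0667, 0, 0, 0.02]]}'
cat > w.py <<'E'
from h import *
from station import ctrl,cams
import sys
c=cams.capture("wrist");P=cloud(c);z=P[...,2]
if len(sys.argv)>1: cv2.imwrite(f"pics/{sys.argv[1]}.png",c["color"][:,:,::-1])
for lo,hi,n in((.1,.12,"knob"),):
  for ce,p in blobs(brown(c)&(z>lo)&(z<hi),P,150):
    print(n,ce.round(),p.mean(0).round(4),rect(p))
s=ctrl.read_state();M=R.from_rotvec(s["eef_rot"]).as_matrix()
print(s["time"],"tcp",s["ee_pos"].round(4) if hasattr(s["ee_pos"],"round") else s["ee_pos"],"closing ang",np.degrees(np.arctan2(M[1,1],M[0,1])).round(1))
E
python3 w.py w1
```

```text
time: 0.93
ee_pos: [0.4483, 0.0479, 0.2428]
eef_rot: [2.308, 2.13, 0.002]
ft_force: [0.1, 0.5, -0.2]
grip_width: 0.0912
gripper_force: 0.0
knob [278. 224.] [0.4478 0.0533 0.1102] (array([448.,  51.]), array([58., 20.]), 85)
0.9833 tcp [0.4484 0.0479 0.2427] closing ang -4.6
```

View pics/w1.png

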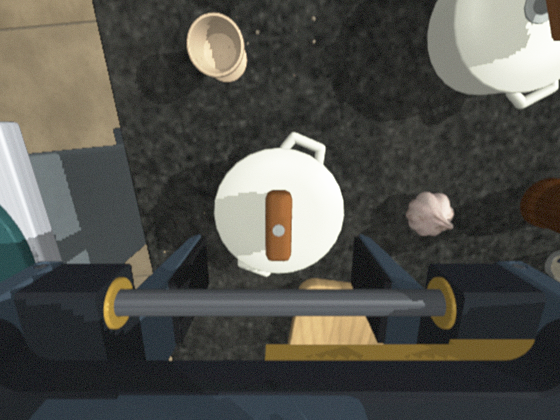

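The wrist view shows the knob at (278,225), with its bar vertical and square to the closing line, between the fingers. I'll descend and narrow the fingers to straddle it.

Scaled: 0.082 m / 0.75 = 0.1093, 0.06 m / 0.75 = 0.08.

```bash
python3 -m crank '{"deltas": [[0, 0, 0.04, 0, 0, 0], [0, 0, 0.08, 0, 0, 0], [0, 0, 0.1093, 0, 0, 0], [0, 0, 0.1093, 0, 0, 0]]}' && python3 -m crank '{"deltas": [[0, 0, 0, 0, 0, 0], [0, 0, 0, 0, 0, 0], [0, 0, 0, 0, 0, 0], [0, 0, 0, 0, 0, 0], [0, 0, 0, 0, 0, 0], [0, 0, 0, 0, 0, 0]]}' 0.032
```

```text
time: 1.32
ee_pos: [0.4461, 0.0477, 0.1569]
eef_rot: [-2.307, -2.128, 0.006]
ft_force: [-1.1, 0.0, 0.0]
grip_width: 0.0912
gripper_force: 0.0
time: 1.82
ee_pos: [0.4473, 0.048, 0.1609]
eef_rot: [2.308, 2.13, 0.001]
ft_force: [-0.2, 0.5, -0.1]
grip_width: 0.0544
gripper_force: 0.0
```

Scaled: 0.002 m / 0.75 = 0.0027.

```bash
python3 -m crank '{"deltas": [[0, 0, 0, 0, 0, 0], [0, 0, 0, 0, 0, 0], [0, 0, 0, 0, 0, 0], [0, 0, 0, 0, 0, 0], [0, 0.0027, 0, 0, 0, 0], [0, 0.0027, 0, 0, 0, 0]]}' 0.032;  for i in 1 2; do python3 -m crank '{"deltas": [[0, 0.0013, 0, 0, 0, 0], [0, 0.0027, 0, 0, 0, 0], [0, 0.0027, 0, 0, 0, 0]]}'; done
```

```text
time: 2.32
ee_pos: [0.4493, 0.0478, 0.1603]
eef_rot: [2.308, 2.131, 0.0]
ft_force: [0.4, 0.2, 0.4]
grip_width: 0.0318
gripper_force: 0.0
time: 2.57
ee_pos: [0.4512, 0.0477, 0.1602]
eef_rot: [2.309, 2.131, 0.0]
ft_force: [-0.2, 0.1, -0.7]
grip_width: 0.0319
gripper_force: 0.0
time: 2.82
ee_pos: [0.4531, 0.0475, 0.1602]
eef_rot: [-2.308, -2.131, 0.0]
ft_force: [0.6, 0.6, 1.2]
grip_width: 0.0321
gripper_force: 0.0
```

Scaled: 0.001 m / 0.75 = 0.0013.

```bash
python3 -m crank '{"deltas": [[0, 0.0013, 0, 0, 0, 0], [0, 0.0013, 0, 0, 0, 0]]}'; python3 -m crank '{"deltas": [[0, 0.0013, 0, 0, 0, 0], [0, 0.0013, 0, 0, 0, 0]]}'; python3 w.py
```

```text
time: 2.98
ee_pos: [0.4541, 0.0474, 0.1602]
eef_rot: [-2.308, -2.131, 0.0]
ft_force: [-0.6, 0.2, -0.1]
grip_width: 0.0321
gripper_force: 0.1
time: 3.15
ee_pos: [0.4551, 0.0473, 0.1602]
eef_rot: [2.309, 2.131, -0.0]
ft_force: [-0.8, -1.7, -0.4]
grip_width: 0.0324
gripper_force: 0.1
knob [270. 252.] [0.4516 0.0648 0.1096] (array([451.,  61.]), array([38., 22.]), 85)
knob [271. 319.] [0.4485 0.0245 0.1106] (array([448.,  25.]), array([ 6., 18.]), 85)
3.2 tcp [0.4551 0.0473 0.1602] closing ang -4.6
```

Scaled: 0.001 m / 0.75 = 0.0013.

```bash
python3 -m crank '{"deltas": [[0, 0.0013, 0, 0, 0, 0], [0, 0.0013, 0, 0, 0, 0]]}'; python3 w.py
```

```text
time: 3.37
ee_pos: [0.4561, 0.0473, 0.1602]
eef_rot: [2.308, 2.131, 0.0]
ft_force: [-0.6, -0.7, 0.4]
grip_width: 0.0317
gripper_force: 0.1
knob [271. 252.] [0.4527 0.0648 0.1096] (array([452.,  61.]), array([37., 22.]), 84)
knob [271. 319.] [0.4495 0.0243 0.1104] (array([449.,  24.]), array([ 6., 18.]), 83)
3.4167 tcp [0.4561 0.0473 0.1603] closing ang -4.6
```

Scaled: 0.001 m / 0.75 = 0.0013.

```bash
cat >> w.py <<'E'
m=(abs(z-.072)<.004)&(c["color"].min(-1)>130);
for ce,p in blobs(m,P,1500):
    q=p[np.linalg.norm(p[:,:2]-s["ee_pos"][:2],axis=1)<.08,:2]*1000
    e=cv2.minEnclosingCircle(q.astype(np.float32)); print("lid",np.round(e[0],1),round(e[1],1))
print("F",np.round(s["ft_force"],1))
E
python3 w.py; python3 -m crank '{"deltas": [[0, 0.0013, 0, 0, 0, 0], [0, 0.0013, 0, 0, 0, 0]]}'; python3 w.py;python3 -m crank '{"deltas": [[0, 0.0013, 0, 0, 0, 0], [0, 0.0013, 0, 0, 0, 0]]}'; python3 w.py
```

```text
knob [271. 252.] [0.4527 0.0647 0.1096] (array([452.,  60.]), array([38., 22.]), 84)
knob [271. 319.] [0.4494 0.0243 0.1105] (array([449.,  24.]), array([ 6., 17.]), 84)
3.4667 tcp [0.4561 0.0473 0.1603] closing ang -4.6
lid [448.   53.6] 58.6
F [0.1 0.3 0.2]
time: 3.63
ee_pos: [0.4571, 0.0472, 0.1603]
eef_rot: [2.308, 2.131, 0.0]
ft_force: [-0.9, -0.1, -0.1]
grip_width: 0.0322
gripper_force: 0.1
knob [271. 252.] [0.4536 0.0646 0.1096] (array([453.,  61.]), array([38., 22.]), 86)
knob [271. 319.] [0.4506 0.0243 0.1105] (array([450.,  24.]), array([ 7., 17.]), 73)
3.6833 tcp [0.4571 0.0472 0.1603] closing ang -4.6
lid [448.1  51. ] 58.6
F [0.7 0.1 0.4]
time: 3.85
ee_pos: [0.4581, 0.0471, 0.1602]
eef_rot: [2.308, 2.131, 0.0]
ft_force: [-1.0, -0.2, -0.6]
grip_width: 0.0324
gripper_force: 0.1
knob [271. 252.] [0.4546 0.0646 0.1096] (array([454.,  60.]), array([38., 22.]), 84)
knob [271. 319.] [0.4514 0.0241 0.1105] (array([451.,  23.]), array([ 6., 18.]), 84)
3.9 tcp [0.4581 0.0471 0.1603] closing ang -4.6
lid [447.6  51.6] 58.9
F [ 0.1 -0.5  0.1]
```

Knob 1 is sliding on a lid that isn't moving, against less than 1 N, so it looks loose. I'll carry on to the stop.

Scaled: 0.003 m / 0.75 = 0.004, 0.002 m / 0.75 = 0.0027.

```bash
python3 -m crank '{"deltas": [[0, 0.0013, 0, 0, 0, 0], [0, 0.0027, 0, 0, 0, 0], [0, 0.004, 0, 0, 0, 0], [0, 0.004, 0, 0, 0, 0]]}'; python3 -m crank '{"deltas": [[0, 0.0013, 0, 0, 0, 0], [0, 0.0013, 0, 0, 0, 0], [0, 0.0013, 0, 0, 0, 0]]}'; python3 w.py;python3 -m crank '{"deltas": [[0, 0.0013, 0, 0, 0, 0], [0, 0.0013, 0, 0, 0, 0], [0, 0.0013, 0, 0, 0, 0]]}'; python3 w.py
```

```text
time: 4.23
ee_pos: [0.4612, 0.0469, 0.1602]
eef_rot: [2.308, 2.131, 0.0]
ft_force: [-1.0, -0.0, -0.4]
grip_width: 0.0319
gripper_force: 0.0
time: 4.48
ee_pos: [0.4621, 0.0468, 0.1603]
eef_rot: [2.308, 2.131, 0.0]
ft_force: [0.0, -0.0, -0.5]
grip_width: 0.0322
gripper_force: 0.0
knob [271. 252.] [0.4586 0.0642 0.1096] (array([458.,  60.]), array([38., 22.]), 84)
knob [272. 319.] [0.4557 0.0237 0.1105] (array([455.,  24.]), array([ 7., 18.]), 80)
4.5333 tcp [0.4621 0.0468 0.1603] closing ang -4.6
lid [448.4  51.5] 59.5
F [-0.8  0.3  0.4]
time: 4.78
ee_pos: [0.4627, 0.0467, 0.1602]
eef_rot: [-2.308, -2.131, 0.001]
ft_force: [-2.6, 0.1, 1.1]
grip_width: 0.032
gripper_force: 1.4
knob [270. 252.] [0.4592 0.0641 0.1096] (array([458.,  60.]), array([38., 22.]), 86)
knob [271. 319.] [0.4561 0.0236 0.1104] (array([456.,  23.]), array([ 6., 18.]), 86)
4.8333 tcp [0.4627 0.0467 0.1602] closing ang -4.6
lid [448.5  53.1] 58.8
F [-2.3 -0.3  1.8]
```

Scaled: -0.027 m / 0.75 = -0.036, -0.026 m / 0.75 = -0.0347.

```bash
python3 -m crank '{"deltas": [[0, -0.0053, 0, 0, 0, 0], [0, -0.0107, 0, 0, 0, 0], [0, -0.0133, 0, 0, 0, 0], [0, -0.016, 0, 0, 0, 0], [0, -0.0187, 0, 0, 0, 0], [0, -0.0213, 0, 0, 0, 0], [0, -0.024, 0, 0, 0, 0], [0, -0.0267, 0, 0, 0, 0], [0, -0.0293, 0, 0, 0, 0], [0, -0.032, 0, 0, 0, 0], [0, -0.0347, 0, 0, 0, 0], [0, -0.036, 0, 0, 0, 0], [0, -0.036, 0, 0, 0, 0]]}'; for i in 1 2; do python3 -m crank '{"deltas": [[0, -0.0013, 0, 0, 0, 0], [0, -0.0013, 0, 0, 0, 0], [0, -0.0013, 0, 0, 0, 0]]}';done; python3 w.py
```

```text
time: 5.92
ee_pos: [0.4358, 0.0489, 0.1602]
eef_rot: [-2.308, -2.131, 0.0]
ft_force: [0.6, -0.9, -0.1]
grip_width: 0.0319
gripper_force: 0.0
time: 6.17
ee_pos: [0.435, 0.0489, 0.1602]
eef_rot: [-2.308, -2.131, 0.0]
ft_force: [0.1, 0.9, -0.1]
grip_width: 0.0319
gripper_force: 0.0
time: 6.42
ee_pos: [0.434, 0.049, 0.1602]
eef_rot: [-2.308, -2.131, 0.0]
ft_force: [-0.1, -0.2, -0.5]
grip_width: 0.0316
gripper_force: 0.0
knob [289. 252.] [0.4404 0.0658 0.1096] (array([440.,  62.]), array([37., 21.]), 85)
knob [288. 319.] [0.4369 0.0255 0.1106] (array([436.,  25.]), array([ 6., 18.]), 83)
6.4667 tcp [0.434  0.049  0.1602] closing ang -4.6
lid [448.   51.8] 58.7
F [ 0.8  1.  -0.5]
```

Scaled: -0.001 m / 0.75 = -0.0013.

```bash
for i in 1 2; do python3 -m crank '{"deltas": [[0, -0.0013, 0, 0, 0, 0], [0, -0.0013, 0, 0, 0, 0], [0, -0.0013, 0, 0, 0, 0]]}';done; python3 w.py
```

```text
time: 6.72
ee_pos: [0.433, 0.0491, 0.1602]
eef_rot: [-2.308, -2.131, 0.0]
ft_force: [-0.9, 0.0, 0.4]
grip_width: 0.032
gripper_force: 0.0
time: 6.97
ee_pos: [0.4322, 0.0492, 0.1603]
eef_rot: [2.308, 2.131, 0.0]
ft_force: [1.8, 0.7, -0.6]
grip_width: 0.0323
gripper_force: 0.9
knob [289. 252.] [0.4386 0.0659 0.1096] (array([439.,  62.]), array([38., 22.]), 85)
knob [288. 319.] [0.435  0.0255 0.1104] (array([435.,  26.]), array([17.,  6.]), 1)
7.0167 tcp [0.4322 0.0492 0.1603] closing ang -4.6
lid [447.3  50.7] 59.3
F [ 1.9  1.2 -1.5]
```

The first rock found a stop on both sides with about 20 mm of travel, so knob 1 is loose. Now the confirming rock, both ways.

Scaled: 0.029 m / 0.75 = 0.0387, 0.028 m / 0.75 = 0.0373.

```bash
python3 -m crank '{"deltas": [[0, 0.0053, 0, 0, 0, 0], [0, 0.0107, 0, 0, 0, 0], [0, 0.0133, 0, 0, 0, 0], [0, 0.016, 0, 0, 0, 0], [0, 0.0187, 0, 0, 0, 0], [0, 0.0213, 0, 0, 0, 0], [0, 0.024, 0, 0, 0, 0], [0, 0.0267, 0, 0, 0, 0], [0, 0.0293, 0, 0, 0, 0], [0, 0.032, 0, 0, 0, 0], [0, 0.0347, 0, 0, 0, 0], [0, 0.0373, 0, 0, 0, 0], [0, 0.0387, 0, 0, 0, 0], [0, 0.0387, 0, 0, 0, 0]]}'; for i in 1 2; do python3 -m crank '{"deltas": [[0, 0.0013, 0, 0, 0, 0], [0, 0.0013, 0, 0, 0, 0], [0, 0.0013, 0, 0, 0, 0]]}'; done; python3 w.py
```

```text
time: 8.18
ee_pos: [0.4612, 0.0469, 0.1603]
eef_rot: [2.308, 2.131, 0.0]
ft_force: [-0.5, 0.3, 0.7]
grip_width: 0.0319
gripper_force: 0.0
time: 8.43
ee_pos: [0.4621, 0.0468, 0.1603]
eef_rot: [2.308, 2.131, 0.0]
ft_force: [-0.7, 0.5, -0.1]
grip_width: 0.0317
gripper_force: 0.0
time: 8.68
ee_pos: [0.4626, 0.0467, 0.1601]
eef_rot: [-2.308, -2.13, 0.001]
ft_force: [-4.2, 0.4, 3.4]
grip_width: 0.032
gripper_force: 2.2
knob [270. 252.] [0.4588 0.0643 0.1096] (array([458.,  60.]), array([38., 21.]), 86)
knob [272. 319.] [0.4561 0.0236 0.1104] (array([455.,  23.]), array([ 6., 18.]), 84)
8.7333 tcp [0.4626 0.0467 0.1601] closing ang -4.6
lid [448.5  53.3] 58.7
F [-5.8  0.6  2.8]
```

Stop reached again on this side. Now back the other way.

Scaled: -0.029 m / 0.75 = -0.0387, -0.028 m / 0.75 = -0.0373.

```bash
python3 -m crank '{"deltas": [[0, -0.0053, 0, 0, 0, 0], [0, -0.0107, 0, 0, 0, 0], [0, -0.0133, 0, 0, 0, 0], [0, -0.016, 0, 0, 0, 0], [0, -0.0187, 0, 0, 0, 0], [0, -0.0213, 0, 0, 0, 0], [0, -0.024, 0, 0, 0, 0], [0, -0.0267, 0, 0, 0, 0], [0, -0.0293, 0, 0, 0, 0], [0, -0.032, 0, 0, 0, 0], [0, -0.0347, 0, 0, 0, 0], [0, -0.0373, 0, 0, 0, 0], [0, -0.0387, 0, 0, 0, 0], [0, -0.0387, 0, 0, 0, 0]]}'; for i in 1 2; do python3 -m crank '{"deltas": [[0, -0.0013, 0, 0, 0, 0], [0, -0.0013, 0, 0, 0, 0], [0, -0.0013, 0, 0, 0, 0]]}'; done; python3 w.py
```

```text
time: 9.9
ee_pos: [0.4337, 0.049, 0.1602]
eef_rot: [-2.308, -2.131, 0.0]
ft_force: [0.1, 0.1, 0.2]
grip_width: 0.0317
gripper_force: 0.0
time: 10.15
ee_pos: [0.4329, 0.0491, 0.1602]
eef_rot: [-2.308, -2.131, 0.0]
ft_force: [1.2, 0.4, -0.4]
grip_width: 0.0322
gripper_force: 0.0
time: 10.4
ee_pos: [0.4322, 0.0492, 0.1603]
eef_rot: [2.308, 2.131, 0.0]
ft_force: [1.7, -1.1, -0.5]
grip_width: 0.0317
gripper_force: 0.8
knob [289. 252.] [0.4385 0.0659 0.1096] (array([439.,  62.]), array([38., 21.]), 85)
knob [288. 319.] [0.4351 0.0255 0.1105] (array([435.,  25.]), array([ 6., 17.]), 89)
10.45 tcp [0.4322 0.0492 0.1603] closing ang -4.6
lid [447.7  52. ] 59.1
F [ 1.5  0.2 -0. ]
```

Scaled: -0.001 m / 0.75 = -0.0013.

```bash
python3 -m crank '{"deltas": [[0, -0.0013, 0, 0, 0, 0], [0, -0.0013, 0, 0, 0, 0], [0, -0.0013, 0, 0, 0, 0]]}'; python3 -m crank '{"deltas": [[0, 0.004, 0, 0, 0, 0], [0, 0.0067, 0, 0, 0, 0], [0, 0.0067, 0, 0, 0, 0], [0, 0.0067, 0, 0, 0, 0]]}'; python3 w.py; python3 -m crank '{"deltas": [[0, 0, 0, 0, 0, 0], [0, 0, 0, 0, 0, 0], [0, 0, 0, 0, 0, 0], [0, 0, 0, 0, 0, 0], [0, 0, 0, 0, 0, 0]]}' 0.015; python3 w.py
```

```text
time: 10.7
ee_pos: [0.4314, 0.0493, 0.1603]
eef_rot: [2.308, 2.131, 0.001]
ft_force: [4.2, -1.2, -1.9]
grip_width: 0.0322
gripper_force: 2.2
time: 11.03
ee_pos: [0.4359, 0.0489, 0.1601]
eef_rot: [-2.308, -2.13, 0.001]
ft_force: [0.8, -0.3, -0.8]
grip_width: 0.0321
gripper_force: 0.0
knob [281. 252.] [0.4378 0.0662 0.1097] (array([438.,  62.]), array([38., 21.]), 85)
knob [281. 319.] [0.4345 0.0255 0.1104] (array([435.,  25.]), array([ 6., 18.]), 89)
11.0833 tcp [0.4359 0.0489 0.1601] closing ang -4.6
lid [446.9  53.2] 58.9
F [ 0.6  0.6 -0.4]
time: 11.5
ee_pos: [0.4363, 0.0489, 0.1603]
eef_rot: [2.308, 2.131, 0.001]
ft_force: [4.7, -0.2, -3.5]
grip_width: 0.0221
gripper_force: 30.0
knob [280. 252.] [0.4377 0.0658 0.1096] (array([437.,  62.]), array([38., 23.]), 86)
knob [279. 319.] [0.4343 0.0255 0.1105] (array([434.,  25.]), array([ 6., 18.]), 90)
11.55 tcp [0.4363 0.0488 0.1603] closing ang -4.6
lid [447.   51.6] 59.4
F [ 5.5 -0.4 -3.5]
```

Scaled: -0.045 m / 0.75 = -0.06, -0.04 m / 0.75 = -0.0533.

```bash
python3 -m crank '{"deltas": [[0, 0.0007, 0, 0, 0, 0], [0, 0.0007, -0.0027, 0, 0, 0], [0, 0.0007, -0.0053, 0, 0, 0], [0, 0.0007, -0.0093, 0, 0, 0], [0, 0.0007, -0.0133, 0, 0, 0], [0, 0.0007, -0.02, 0, 0, 0], [0, 0.0007, -0.0293, 0, 0, 0], [0, 0.0007, -0.04, 0, 0, 0], [0, 0.0007, -0.0533, 0, 0, 0], [0, 0.0007, -0.06, 0, 0, 0], [0, 0.0007, -0.06, 0, 0, 0], [0, 0.0007, -0.06, 0, 0, 0]]}'; python3 w.py w2
```

```text
time: 12.55
ee_pos: [0.4367, 0.0488, 0.2057]
eef_rot: [2.308, 2.13, 0.001]
ft_force: [0.2, 0.2, -7.2]
grip_width: 0.022
gripper_force: 30.0
12.6 tcp [0.4364 0.0488 0.2053] closing ang -4.6
lid [0. 0.] 0.0
F [-0.4  0.5 -6.5]
```

View pics/w2.png

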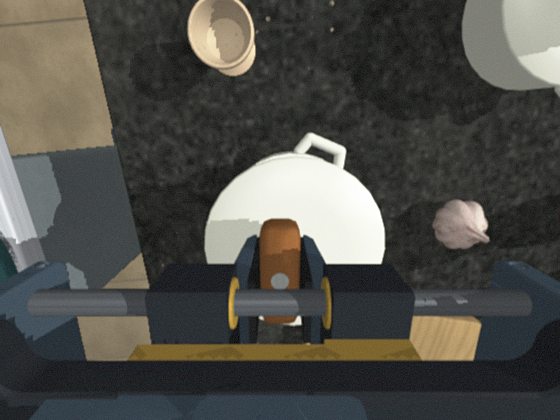

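The lid is held at (280,260) in the wrist view, its weight shows on the wrist sensor, and the knob is still pushed over (left of the lid's centre). Carrying it to the board.

Scaled: -0.26 m / 0.75 = -0.3467, -0.205 m / 0.75 = -0.2733.

```bash
python3 -m crank '{"deltas": [[-0.0067, 0.0027, 0, 0, 0, 0], [-0.0213, 0.008, 0, 0, 0, 0], [-0.044, 0.0173, 0, 0, 0, 0], [-0.0733, 0.0293, 0, 0, 0, 0], [-0.1067, 0.0427, 0, 0, 0, 0], [-0.14, 0.056, 0, 0, 0, 0], [-0.1733, 0.0693, 0, 0, 0, 0], [-0.2067, 0.0827, 0, 0, 0, 0], [-0.24, 0.096, 0, 0, 0, 0], [-0.2733, 0.1093, 0, 0, 0, 0], [-0.3027, 0.12, 0, 0, 0, 0], [-0.3253, 0.1293, 0, 0, 0, 0], [-0.34, 0.1347, 0, 0, 0, 0], [-0.3467, 0.1373, 0, 0, 0, 0], [-0.3467, 0.1373, 0.0133, 0, 0, 0], [-0.3467, 0.1373, 0.0333, 0, 0, 0], [-0.3467, 0.1373, 0.0533, 0, 0, 0], [-0.3467, 0.1373, 0.0733, 0, 0, 0], [-0.3467, 0.1373, 0.08, 0, 0, 0], [-0.3467, 0.1373, 0.08, 0, 0, 0]]}'; python3 - <<'E'
from h import *
from station import cams
c=cams.capture("side");cv2.imwrite("pics/s2.png",cv2.resize(c["color"][130:350,180:400,::-1],None,fx=2.7,fy=2.7))
P=cloud(c);h=cv2.cvtColor(c["color"],cv2.COLOR_RGB2HSV);z=P[...,2]
for ce,p in blobs((h[...,1]<60)&(h[...,2]>140)&(z>.04)&(z<.09)&(P[...,1]<-.1)&(P[...,0]<.64)&(P[...,1]>-.42),P,60):
    print(ce,p.mean(0),cv2.minEnclosingCircle((p[:,:2]*1000).astype(np.float32)),np.percentile(p[:,2],[5,95]))
E
```

```text
time: 14.27
ee_pos: [0.5173, -0.2173, 0.1435]
eef_rot: [-2.305, -2.13, 0.002]
ft_force: [0.1, -0.6, -5.9]
grip_width: 0.0218
gripper_force: 30.0
[283.60262009 271.56331878] [ 0.52521224 -0.23279817  0.05645366] ((525.7081298828125, -218.54409790039062), 62.83658981323242) [0.05004011 0.06163109]
```

View pics/s2.png

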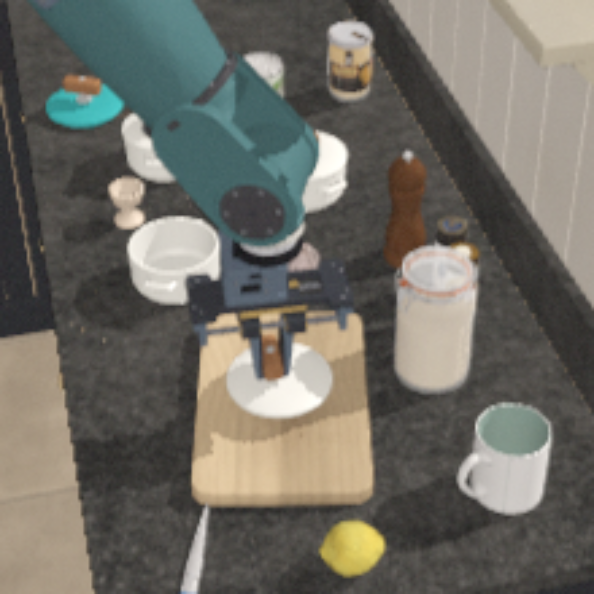

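The lid hangs level at crop (279,378), well inside the board outline, with its centre at about (0.526, -0.219). Lowering.

Scaled: 0.012 m / 0.75 = 0.016, 0.01 m / 0.75 = 0.0133.

```bash
python3 -m crank '{"deltas": [[0, 0, 0.008, 0, 0, 0], [0, 0, 0.0133, 0, 0, 0], [0, 0, 0.016, 0, 0, 0], [0, 0, 0.016, 0, 0, 0], [0, 0, 0.016, 0, 0, 0]]}'; for i in 1 2 3; do python3 -m crank '{"deltas": [[0, 0, 0.0013, 0, 0, 0], [0, 0, 0.0013, 0, 0, 0]]}'|grep -E 'pos|ft'; done
```

```text
time: 14.73
ee_pos: [0.5185, -0.2186, 0.1333]
eef_rot: [2.309, 2.131, 0.0]
ft_force: [-0.1, -0.1, -6.3]
grip_width: 0.0216
gripper_force: 30.0
ee_pos: [0.5185, -0.2186, 0.1324]
ft_force: [0.3, -0.4, -6.9]
ee_pos: [0.5184, -0.2186, 0.1312]
ft_force: [-0.7, -0.8, -6.7]
ee_pos: [0.5184, -0.2185, 0.1301]
ft_force: [-0.1, -0.5, -5.9]
```

Scaled: 0.0005 m / 0.75 = 0.0007.

```bash
for i in 1 2; do python3 -m crank '{"deltas": [[0, 0, 0.0007, 0, 0, 0], [0, 0, 0.0007, 0, 0, 0]]}'|grep -E 'pos|ft'; done
```

```text
ee_pos: [0.5184, -0.2186, 0.1296]
ft_force: [-0.9, -0.7, -6.6]
ee_pos: [0.5186, -0.2186, 0.1294]
ft_force: [0.4, 0.1, -3.8]
```

Scaled: 0.0005 m / 0.75 = 0.0007.

```bash
python3 -m crank '{"deltas": [[0, 0, 0.0007, 0, 0, 0], [0, 0, 0.0007, 0, 0, 0]]}'|grep -E 'pos|ft'; python3 -m crank '{"deltas": [[0, 0, 0, 0, 0, 0], [0, 0, 0, 0, 0, 0], [0, 0, 0, 0, 0, 0], [0, 0, 0, 0, 0, 0]]}' 0.032; python3 -m crank '{"deltas": [[0, -0.0027, 0, 0, 0, 0], [0, -0.0047, 0, 0, 0, 0], [0, -0.0047, 0, 0, 0, 0], [0, -0.0047, 0, 0, 0, 0]]}'; python3 -m crank '{"deltas": [[0, -0.0013, 0, 0, 0, 0], [0, -0.0013, 0, 0, 0, 0], [0, -0.0013, 0, 0, 0, 0]]}'
```

```text
ee_pos: [0.519, -0.2187, 0.1293]
ft_force: [0.6, 2.1, 2.6]
time: 16.07
ee_pos: [0.5185, -0.2186, 0.1288]
eef_rot: [2.308, 2.131, 0.0]
ft_force: [0.1, 0.1, 0.6]
grip_width: 0.032
gripper_force: 0.0
time: 16.4
ee_pos: [0.5148, -0.2183, 0.1287]
eef_rot: [-2.309, -2.131, 0.0]
ft_force: [0.3, 0.2, 0.8]
grip_width: 0.0319
gripper_force: 0.0
time: 16.65
ee_pos: [0.514, -0.2182, 0.1288]
eef_rot: [2.308, 2.131, 0.0]
ft_force: [0.0, -0.2, 0.5]
grip_width: 0.0318
gripper_force: 0.0
```

Scaled: -0.0007 m / 0.75 = -0.0009.

```bash
for i in 1 2; do python3 -m crank '{"deltas": [[0, -0.0009, 0, 0, 0, 0], [0, -0.0009, 0, 0, 0, 0], [0, -0.0009, 0, 0, 0, 0]]}'|grep -E 'pos|force'; done
```

```text
ee_pos: [0.5133, -0.2182, 0.1287]
ft_force: [0.5, 0.7, -0.4]
gripper_force: 0.1
ee_pos: [0.5127, -0.2181, 0.1288]
ft_force: [2.7, -0.3, -0.9]
gripper_force: 1.2
```

The knob is against its stop. I'll centre the fingers, open them and back off upward.

Scaled: -0.12 m / 0.75 = -0.16, -0.09 m / 0.75 = -0.12.

```bash
python3 -m crank '{"deltas": [[0, 0.004, 0, 0, 0, 0], [0, 0.0067, 0, 0, 0, 0], [0, 0.0067, 0, 0, 0, 0], [0, 0.0067, 0, 0, 0, 0], [0, 0.0067, 0, 0, 0, 0], [0, 0.0067, 0, 0, 0, 0], [0, 0.0067, 0, 0, 0, 0], [0, 0.0067, -0.0133, 0, 0, 0], [0, 0.0067, -0.04, 0, 0, 0], [0, 0.0067, -0.08, 0, 0, 0], [0, 0.0067, -0.12, 0, 0, 0], [0, 0.0067, -0.16, 0, 0, 0], [0, 0.0067, -0.16, 0, 0, 0], [0, 0.0067, -0.16, 0, 0, 0]]}' 0.07; python3 - <<'E'
from h import *
from station import cams
c=cams.capture("side");cv2.imwrite("pics/s3.png",cv2.resize(c["color"][130:350,180:400,::-1],None,fx=2.7,fy=2.7))
c=cams.capture("wrist");cv2.imwrite("pics/w3.png",c["color"][:,:,::-1])
P=cloud(c);h=cv2.cvtColor(c["color"],cv2.COLOR_RGB2HSV);z=P[...,2]
for ce,p in blobs((h[...,1]<60)&(h[...,2]>130)&(z>.035)&(z<.05),P,600): print("lid",ce,p.mean(0),cv2.minEnclosingCircle((p[:,:2]*1000).astype(np.float32)))
for ce,p in blobs(brown(c)&(z>.068)&(z<.09),P,150): print("knob",ce,p.mean(0),rect(p))
E
```

```text
time: 18.32
ee_pos: [0.5182, -0.2188, 0.251]
eef_rot: [2.306, 2.129, 0.002]
ft_force: [0.4, -0.1, -1.1]
grip_width: 0.07
gripper_force: 0.0
lid [440.67107438 163.40330579] [ 0.68332808 -0.18640692  0.04275302] ((700.4537353515625, -193.9456787109375), 40.73985290527344)
lid [290.44814903 199.0730897 ] [ 0.52984115 -0.21205986  0.04025872] ((527.8524169921875, -217.3761749267578), 61.52330017089844)
knob [279.56491228 211.96929825] [ 0.51814512 -0.21352855  0.07934707] (array([ 518., -215.]), array([57., 20.]), 85)
```

View pics/s3.png

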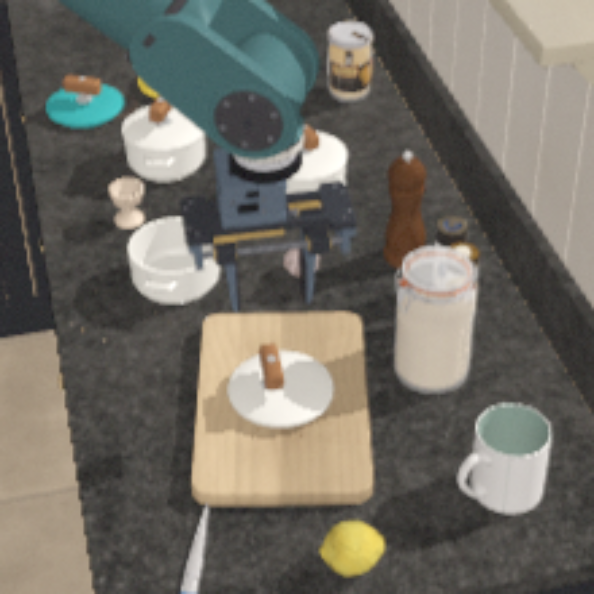

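View pics/w3.png

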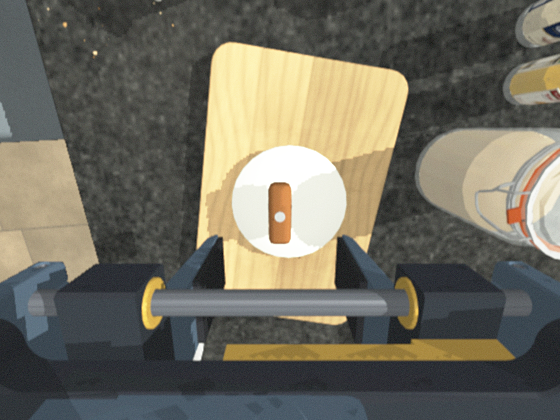

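The lid lies upright and wholly on the board at (290,200) in the wrist view. Its knob at (280,212) is about 10 mm off centre, and the other two lids are still seated. Handing in.

```bash
python3 -c "
from station import ctrl
print(ctrl.sign_off())"
```

```text
the job is handed in; nothing more can be done
None
```

The first knob I tried, on the pot nearest the robot, was the loose one: it met its stop both ways, twice. Its lid now lies right way up, wholly on the board, with the knob pushed fully to one side; the other two lids were never touched, and the job is handed in.

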